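# Top up the spark plug tray

### The arm

A 6-joint arm with a two-finger parallel gripper is mounted at the origin on the work surface; the furniture and walls round the work are solid. World frame = base frame: x ahead of the robot, y to its left, z up, the work surface at z = 0. Lengths are in m, angles in rad, forces in N, time in s.
With the tool pointing down it reaches from about 0.275 to 0.825 m from the base axis. Payload 4.9 kg.
Tool frame: the origin (TCP) lies at the very end of the fingers, on their centre line; the grasp point (between the pads) lies 19 mm behind it (arm.grasp_offset is the distance from the TCP to the grasp point, in m); y points along the fingers, x is the direction in which the jaws open and shut, and the axes are right-handed (so a half turn about y gives the same grasp; the last joint's range is limited). The gripper opens to 85 mm and grips with 20 to 120 N. Pads are 22 mm wide; open, the fingers measure 114 mm over their backs; the gripper's body (76 mm by 85 mm) begins 54 mm behind the grasp point. The pads swing forward as they close: fully open they stand 13 mm farther back than shut.
Start: joints at [1.081, 0.326, -0.193, 1.052, 0, 1.437], TCP at [0.192, 0.516, 0.231] pointing down, gripper open.
Joint ranges: [-2.65, 2.65], [-0.97, 1.79], [-1.3, 1.35], [-1.93, 2.1], [-1.47, 1.37], [-3.14, 3.14]. Speed limits (rad/s): [2.57, 2.57, 3.14, 3.14, 3.14, 3.14].

### API

Orientations are given as a unit quaternion [w, x, y, z].
In Python, from workcell import arm gives the robot as it stands.
- The arm moves only by the tool play_rows, never from a script. Its argument "series" is a list of rows, each an object of numbers: "hand": the opening in per cent of the stroke, from 0 (shut) to 100 (fully open); "x", "y", "z": the shift along the tool's x, y, z in units of 0.8 m (1.0 is 0.8 m); "turn": the turn about the tool's y in units of pi/2 rad (1.0 is pi/2 rad). A call has 1 to 10 rows; each row is the pose to reach, as a shift and turn from the pose commanded when the call began, along the tool's axes at that moment; what a row does not reach only later rows make up. A row lasts 1/12 s, in which the tool goes at most 41.7 mm and 7.16 degrees, less where a joint would pass 70% of its speed; a pose out of reach is approached as far as the arm can. A call with a number of a shift or a turn outside -1 to 1 is refused whole. A call with a gripper value outside its range is refused whole. The fingers move at their own pace and stop on an object; "squeeze" is the grip in N (left out, the last holds). Time passes only in rows, so rows that repeat a pose let the fingers close. It gives the time, the measured TCP pose, the force and the opening at its end, in the units of the state.
- arm.read_state(): the state, without advancing time (a new reading comes with each control period).
- arm.grab_frame(name): name is "scene" or "top" or "wrist"; returns a dict with "frame" (384x512x3 uint8, red, green, blue), "range_z" (384x512 float32, m along the optical axis (not along the pixel's ray), 0 where there is no reading), "fx", "fy", "cx", "cy" (pixels), "k1" (the pictures are not rectified: a ray, as slopes to the right and down, at radius r is drawn at 1 + k1 r^2 times it, then the intrinsics apply), "world_from_camera" (4x4, takes a point from camera to world coordinates); the wrist camera has in their place "hand_eye" (4x4, takes a point from camera to tool coordinates, whose origin is the TCP and whose axes are the tool frame's). Camera axes: x right, y down, z forward; pixel columns grow to the right and rows downward; lengths in m; the calibration is good to about 2 mm. A picture is of the moment at which its call begins: read the wrist's pose just before it.
- arm.finish_job(): hands the job in, once; it reports no verdict.
The state is a dict: "clock": time; "qpos": joint angles; "joint_vel": joint speeds; "joint_efforts": joint torques, N m; "tcp_pos": TCP position; "tcp_rot": TCP orientation; "ft_force": force on the tool from outside, world axes, zero at the start; "torque": the same for the moment, N m; "finger_gap": finger opening in m.
Only numpy, scipy, OpenCV 4.12 (cv2) and the standard library are available. Lean on these libraries where they do the work, as an engineer would, in place of code of your own. Each camera call takes 0.05 s, during which the arm holds its last target.

### The job

Fill the two empty nests of the blue tray with spark plugs from the three lying loose on the bench, one to a nest, each fully seated with its narrow nose in the slot like the plugs already there. Leave the plugs that are already in the tray alone, leave the spare that is not needed where it lies, and do not shove the tape roll or the bearing about.

Things in the scene. Friction and masses are not known exactly. Their poses are not given: they have to be found in the camera images.
- plug_tray: Blue tray fixed to the bench, 268x84 mm; five nests 50 mm apart along its x, two empty (which varies). Origin: underside at middle nest, z up. Noses point to its +y (away from robot). Floor 6 mm above bench. Nose slot 18 mm wide, y +5 to +37, blocks and end wall 12 mm above floor; wide body lies in an open channel y -34 to +5 with finger room down to the floor; rib 7 mm high behind it.
- nest_1 (a point): Nest 1 of the tray, at tray x = -100 mm: the point where the nose point of a plug seated here lies (tray y = +15 mm, 15 mm above the bench, on the centre line of the slot). A seated plug has about 5 mm of play lengthways and 2 mm sideways; the wrong way round it does not sink in. Axes as the tray's.
- nest_2 (a point): Nest 2 of the tray, at tray x = -50 mm: the point where the nose point of a plug seated here lies (tray y = +15 mm, 15 mm above the bench, on the centre line of the slot). A seated plug has about 5 mm of play lengthways and 2 mm sideways; the wrong way round it does not sink in. Axes as the tray's.
- nest_3 (a point): Nest 3 of the tray, at tray x = 0 mm: the point where the nose point of a plug seated here lies (tray y = +15 mm, 15 mm above the bench, on the centre line of the slot). A seated plug has about 5 mm of play lengthways and 2 mm sideways; the wrong way round it does not sink in. Axes as the tray's.
- nest_4 (a point): Nest 4 of the tray, at tray x = 50 mm: the point where the nose point of a plug seated here lies (tray y = +15 mm, 15 mm above the bench, on the centre line of the slot). A seated plug has about 5 mm of play lengthways and 2 mm sideways; the wrong way round it does not sink in. Axes as the tray's.
- nest_5 (a point): Nest 5 of the tray, at tray x = 100 mm: the point where the nose point of a plug seated here lies (tray y = +15 mm, 15 mm above the bench, on the centre line of the slot). A seated plug has about 5 mm of play lengthways and 2 mm sideways; the wrong way round it does not sink in. Axes as the tray's.
- plug_1: Pale spark plug, 65 mm long, 0.05 kg, lying in the tray or on the bench nearer the robot (three each). Its +y runs along it to the narrow nose. Wide body 20 mm across, 18 high, y -29 to -1 mm; nose 14 mm across, y -2 to +32. Grip it across the wide body, at y = -13 mm. Origin at the underside as it first lies, 9 mm below the plug's axis.
- plug_1_nose (a point): Nose point of plug_1: on its axis, halfway along the nose, 15 mm along +y from the origin and 28 mm from the grip place on the wide body; 9 mm above the bench when lying on it. Axes as the plug's.
- plug_2: Pale spark plug, 65 mm long, 0.05 kg, lying in the tray or on the bench nearer the robot (three each). Its +y runs along it to the narrow nose. Wide body 20 mm across, 18 high, y -29 to -1 mm; nose 14 mm across, y -2 to +32. Grip it across the wide body, at y = -13 mm. Origin at the underside as it first lies, 9 mm below the plug's axis.
- plug_2_nose (a point): Nose point of plug_2: on its axis, halfway along the nose, 15 mm along +y from the origin and 28 mm from the grip place on the wide body; 9 mm above the bench when lying on it. Axes as the plug's.
- plug_3: Pale spark plug, 65 mm long, 0.05 kg, lying in the tray or on the bench nearer the robot (three each). Its +y runs along it to the narrow nose. Wide body 20 mm across, 18 high, y -29 to -1 mm; nose 14 mm across, y -2 to +32. Grip it across the wide body, at y = -13 mm. Origin at the underside as it first lies, 9 mm below the plug's axis.
- plug_3_nose (a point): Nose point of plug_3: on its axis, halfway along the nose, 15 mm along +y from the origin and 28 mm from the grip place on the wide body; 9 mm above the bench when lying on it. Axes as the plug's.
- plug_4: Pale spark plug, 65 mm long, 0.05 kg, lying in the tray or on the bench nearer the robot (three each). Its +y runs along it to the narrow nose. Wide body 20 mm across, 18 high, y -29 to -1 mm; nose 14 mm across, y -2 to +32. Grip it across the wide body, at y = -13 mm. Origin at the underside as it first lies, 9 mm below the plug's axis.
- plug_4_nose (a point): Nose point of plug_4: on its axis, halfway along the nose, 15 mm along +y from the origin and 28 mm from the grip place on the wide body; 9 mm above the bench when lying on it. Axes as the plug's.
- plug_5: Pale spark plug, 65 mm long, 0.05 kg, lying in the tray or on the bench nearer the robot (three each). Its +y runs along it to the narrow nose. Wide body 20 mm across, 18 high, y -29 to -1 mm; nose 14 mm across, y -2 to +32. Grip it across the wide body, at y = -13 mm. Origin at the underside as it first lies, 9 mm below the plug's axis.
- plug_5_nose (a point): Nose point of plug_5: on its axis, halfway along the nose, 15 mm along +y from the origin and 28 mm from the grip place on the wide body; 9 mm above the bench when lying on it. Axes as the plug's.
- plug_6: Pale spark plug, 65 mm long, 0.05 kg, lying in the tray or on the bench nearer the robot (three each). Its +y runs along it to the narrow nose. Wide body 20 mm across, 18 high, y -29 to -1 mm; nose 14 mm across, y -2 to +32. Grip it across the wide body, at y = -13 mm. Origin at the underside as it first lies, 9 mm below the plug's axis.
- plug_6_nose (a point): Nose point of plug_6: on its axis, halfway along the nose, 15 mm along +y from the origin and 28 mm from the grip place on the wide body; 9 mm above the bench when lying on it. Axes as the plug's.
- tape: Roll of black tape, 62 mm across, 19 mm high, lying on the bench. A bystander. Origin at its underside.
- ball_bearing: Ball bearing, 52 mm across, 15 mm high, lying on the bench. A bystander. Origin at its underside.
Mind the look-alikes: they are no part of the job. Leave any red look-alike of the plug_3 alone.

How it is judged:
By the outcome, as a careful person would: the job done as asked, in the order asked, and still so for the second after the job is handed in, with the robot touching nothing.
It also fails if it takes over 48 s, if anything falls off the work surface, if the arm or the gripper's body presses on something with over 40 N, if the wrist force passes 120 N, or if a joint passes its speed limit or range.

## Working session

There is one attempt and no reset: what is moved stays moved. The work goes in short steps, Python scripts to look and compute and a tool call to move; the robot and the scene stay as the last step left them, time stands still between calls to the robot, and variables do not carry over. Pictures are saved under pics/ and viewed, and the job is handed in when it is done.

Besides the shell and the picture viewer there is one more tool, called after "Call:" as a command line: name --argument value ..., lists and objects as JSON in quotes. play_rows: Moves the arm, as the interface text tells. Shifts and turns lie within -1 to 1; 1 stands for 0.8 m of shift or pi/2 rad of turn. Its arguments: {"type":"object","properties":{"series":{"type":"array","items":{"type":"object","properties":{"hand":{"type":"number"},"x":{"type":"number"},"y":{"type":"number"},"z":{"type":"number"},"turn":{"type":"number"}}}},"squeeze":{"type":"number"}},"required":["series"]}

```bash
mkdir -p pics; ls; cat > h.py <<'E'
import numpy as np,cv2,json,pickle
from workcell import arm
def grab(n):
    s=arm.read_state(); f=arm.grab_frame(n); f['state']=s
    pickle.dump(f,open(f'{n}.pkl','wb')); return f
def ray(f,u,v):
    x=(u-f['cx'])/f['fx'];y=(v-f['cy'])/f['fy'];
    a,b=x,y
    for _ in range(20):
        r2=a*a+b*b; a=x/(1+f['k1']*r2); b=y/(1+f['k1']*r2)
    return np.array([a,b,1.0])
def T(f):
    if 'world_from_camera' in f: return np.array(f['world_from_camera'])
    from scipy.spatial.transform import Rotation as R
    s=f['state'];q=s['tcp_rot'];M=np.eye(4);M[:3,:3]=R.from_quat([q[1],q[2],q[3],q[0]]).as_matrix();M[:3,3]=s['tcp_pos']
    return M@np.array(f['hand_eye'])
def at(f,u,v,z):
    M=T(f);d=M[:3,:3]@ray(f,u,v);o=M[:3,3];return o+d*(z-o[2])/d[2]
def proj(f,p):
    M=np.linalg.inv(T(f));c=M[:3,:3]@np.array(p)+M[:3,3];a,b=c[0]/c[2],c[1]/c[2];k=1+f['k1']*(a*a+b*b)
    return np.array([a*k*f['fx']+f['cx'],b*k*f['fy']+f['cy']])
def save(f,name,crop=None,s=1):
    im=f['frame'][:,:,::-1]
    if crop: u0,v0,u1,v1=crop; im=im[v0:v1,u0:u1]
    im=cv2.resize(im,None,fx=s,fy=s,interpolation=cv2.INTER_CUBIC); cv2.imwrite('pics/'+name,im)
E
python3 - <<'E'
from h import *
f=grab('top');save(f,'top.png',s=1.5);print(f['fx'],f['k1'],T(f))
g=grab('scene');save(g,'scene.png',s=1.5)
print(arm.read_state(),arm.grasp_offset)
E
```

```text
pics
426.25161586942 -0.06791836004994807 [[-0.00954526 -0.98539107  0.1700392   0.33252923]
 [-0.99989199  0.01130615  0.00939049 -0.04855375]
 [-0.01117579 -0.1699312  -0.98539256  1.10125258]
 [ 0.          0.          0.          1.        ]]
{'clock': 0.1, 'qpos': array([ 1.08078521e+00,  3.26885483e-01, -1.93481108e-01,  1.05197523e+00,
        1.92123774e-05,  1.43658551e+00]), 'joint_vel': array([-1.58796818e-03, -3.04843533e-03, -7.86004772e-05,  1.80406578e-03,
       -3.38914883e-04,  5.49310720e-04]), 'joint_efforts': array([ 3.66244749e-04, -4.44239366e+01,  2.63037050e+01,  7.89756799e-03,
       -1.98900748e-04,  2.41694477e-05]), 'tcp_pos': array([0.19133482, 0.51510293, 0.23057261]), 'tcp_rot': array([-0.58034717,  0.5808332 ,  0.40313753, -0.40411642]), 'ft_force': array([-0.15664564,  0.51185494,  0.0900656 ]), 'torque': array([ 0.03715259, -0.01669531, -0.01208676]), 'finger_gap': 0.08533462413609717} 0.0187
```

View pics/top.png

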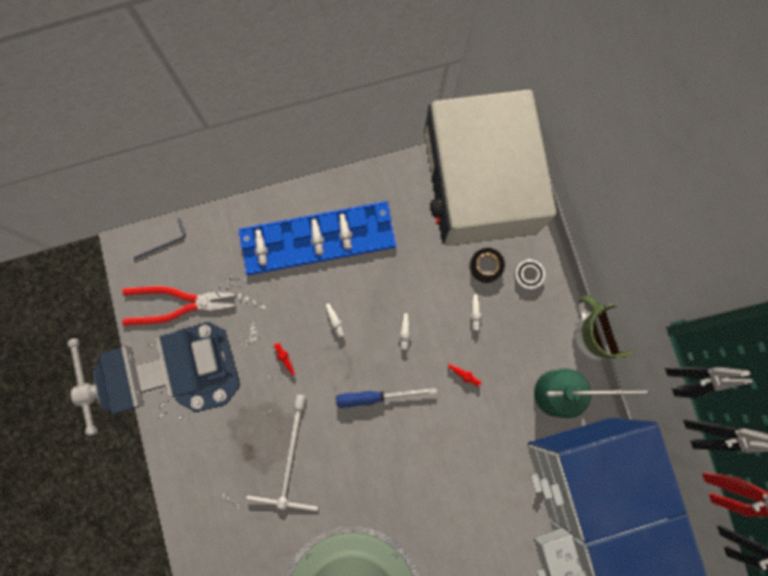

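View pics/scene.png

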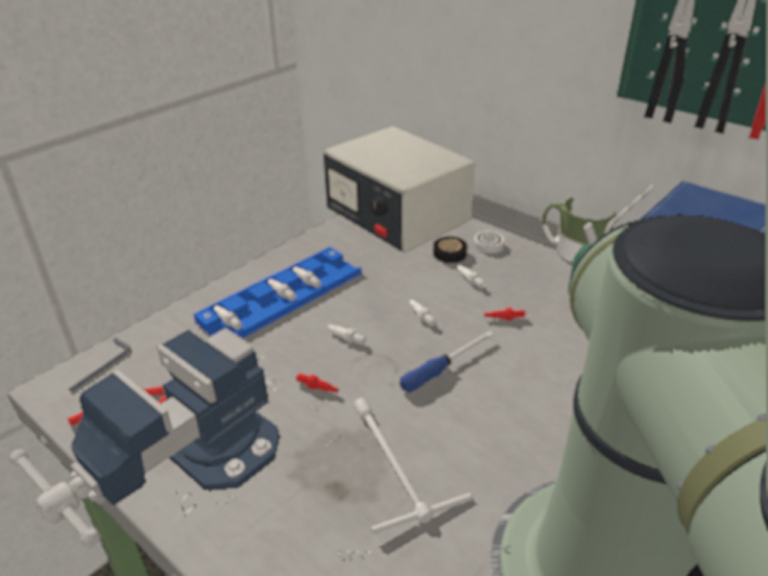

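```bash
python3 - <<'E'
from h import *
f=pickle.load(open('top.pkl','rb'))
save(f,'a.png',(150,130,280,190),6);save(f,'b.png',(200,190,330,240),6)
print(proj(f,[0,0,0]))
E
```

```text
[234.47275929 399.0785049 ]
```

View pics/a.png

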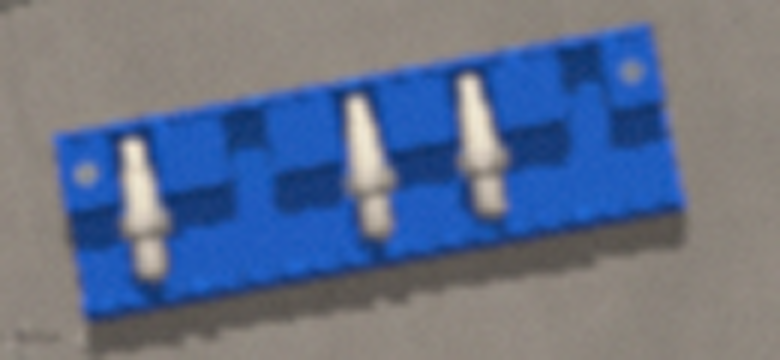

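View pics/b.png

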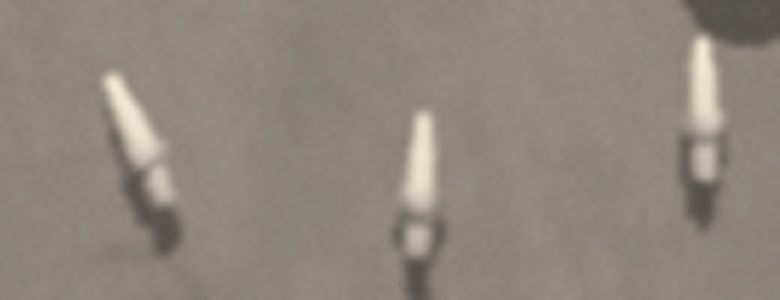

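```bash
cat >> h.py <<'E'
from scipy.spatial.transform import Rotation as R
def rows(pos,yaw,s=None,tilt=None):
    """pos: TCP world target, yaw: direction (rad, world) of tool x, tool pointing down. returns units"""
    s=s or arm.read_state();q=s['tcp_rot'];M=R.from_quat([q[1],q[2],q[3],q[0]]).as_matrix()
    d=M.T@(np.array(pos)-s['tcp_pos'])/0.8
    cur=np.arctan2(M[1,0],M[0,0]); 
    dy=(yaw-cur+np.pi/2)%np.pi-np.pi/2   # half-turn symmetric
    # tool y down: positive turn = negative world yaw
    return np.round(d,4),round(-dy/(np.pi/2),4),M
E
python3 - <<'E'
from h import *
f=pickle.load(open('top.pkl','rb'))
for t,b in [((218.7,203),(227.2,223.3)),((270.7,208.8),(269.5,232.5)),((200+703/6,190+35/6),(200+705/6,190+180/6))]:
    P=at(f,*t,.009);Q=at(f,*b,.009);d=P-Q;L=np.linalg.norm(d);print(P,Q,L,np.degrees(np.arctan2(d[1],d[0])),'grip',Q+d/L*16-0*d)
# tray corners top-left etc z~0.018
for c in [(55,132),(652,25),(688,208),(88,320)]:
    print(at(f,150+c[0]/6,130+c[1]/6,.016))
print(rows([.4,.1,.23],0)[2])
g=arm.grab_frame('wrist');print(g['hand_eye'])
E
```

```text
[0.48579219 0.03789154 0.009     ] [0.43293008 0.01594997 0.009     ] 0.05723491102973756 22.54195936769853 grip [1.52105146e+01 6.14970859e+00 9.00000000e-03]
[ 0.46920497 -0.09637574  0.009     ] [ 0.408219   -0.09220473  0.009     ] 0.06112843024648694 -3.9125302291016903 grip [ 1.63709291e+01 -1.18394035e+00  9.00000000e-03]
[ 0.5016624  -0.21753044  0.009     ] [ 0.43882724 -0.21611424  0.009     ] 0.06285111861485675 -1.2911338229677891 grip [ 1.6434765e+01 -5.7663631e-01  9.0000000e-03]
[0.62227761 0.19509594 0.016     ]
[ 0.66736008 -0.06800952  0.016     ]
[ 0.58443179 -0.08249353  0.016     ]
[0.5379516  0.17835354 0.016     ]
[[ 3.48340098e-01 -7.44314176e-04 -9.37367923e-01]
 [ 9.37366971e-01 -1.35458613e-03  3.48340820e-01]
 [-1.52902060e-03 -9.99998806e-01  2.25838859e-04]]
[[ 9.99999942e-01  1.30981745e-04  3.14007463e-04 -8.96694078e-04]
 [-2.62203240e-04 -2.91438074e-01  9.56589661e-01 -1.43236032e-01]
 [ 2.16809514e-04 -9.56589688e-01 -2.91438023e-01  7.32577939e-02]
 [ 0.00000000e+00  0.00000000e+00  0.00000000e+00  1.00000000e+00]]
```

```bash
python3 - <<'E'
from h import *
print(rows([.40,.0,.23],np.pi/2))
E
```

```text
(array([-0.5128,  0.0015, -0.4688]), np.float64(-0.2265), array([[ 3.48313819e-01, -6.26496516e-04, -9.37377774e-01],
       [ 9.37377013e-01, -1.20572448e-03,  3.48314343e-01],
       [-1.34843705e-03, -9.99999077e-01,  1.67292933e-04]]))
```

```bash
python3 - <<'E'
from h import *
f=pickle.load(open('top.pkl','rb'));D=f['range_z']
m=0
M=T(f)
P=[]
for v in range(215,280,2):
  for u in range(40,165,2):
    if D[v,u]>0: P.append(M[:3,:3]@(ray(f,u,v)*D[v,u])+M[:3,3])
P=np.array(P);Q=P[P[:,2]>.03];print(Q.min(0),Q.max(0))
E
```

```text
[0.2954825  0.19122696 0.04569634] [0.42995694 0.45722287 0.14725817]
```

Call:
play_rows --series '[{"x":-0.513,"y":0.0015,"z":-0.469,"turn":-0.2265,"hand":100},{"x":-0.513,"y":0.0015,"z":-0.469,"turn":-0.2265},{"x":-0.513,"y":0.0015,"z":-0.469,"turn":-0.2265}]'

```text
invalid input at $.series[1]: expected keys hand, x, y, z, turn
```

Call:
play_rows --series '[{"x":-0.513,"y":0.0015,"z":-0.469,"turn":-0.2265,"hand":100},{"x":-0.513,"y":0.0015,"z":-0.469,"turn":-0.2265,"hand":100},{"x":-0.513,"y":0.0015,"z":-0.469,"turn":-0.2265,"hand":100},{"x":-0.513,"y":0.0015,"z":-0.469,"turn":-0.2265,"hand":100},{"x":-0.513,"y":0.0015,"z":-0.469,"turn":-0.2265,"hand":100},{"x":-0.513,"y":0.0015,"z":-0.469,"turn":-0.2265,"hand":100},{"x":-0.513,"y":0.0015,"z":-0.469,"turn":-0.2265,"hand":100},{"x":-0.513,"y":0.0015,"z":-0.469,"turn":-0.2265,"hand":100},{"x":-0.513,"y":0.0015,"z":-0.469,"turn":-0.2265,"hand":100},{"x":-0.513,"y":0.0015,"z":-0.469,"turn":-0.2265,"hand":100}]'

```text
clock: 0.98
tcp_pos: [0.3464, 0.1318, 0.2305]
tcp_rot: [-0.5, 0.5, 0.5, -0.5]
ft_force: [1.5, 0.4, -0.5]
finger_gap: 0.0856
```

```bash
python3 - <<'E'
from h import *
print(rows([.40,.0,.23],np.pi/2)[:2],arm.read_state()['tcp_pos'])
E
```

```text
(array([-0.1647,  0.0006, -0.0669]), np.float64(0.0003)) [0.34641368 0.13175341 0.23050818]
```

Call:
play_rows --series '[{"x":-0.165,"y":0,"z":-0.067,"turn":0,"hand":100},{"x":-0.165,"y":0,"z":-0.067,"turn":0,"hand":100},{"x":-0.165,"y":0,"z":-0.067,"turn":0,"hand":100},{"x":-0.165,"y":0,"z":-0.067,"turn":0,"hand":100},{"x":-0.165,"y":0,"z":-0.067,"turn":0,"hand":100}]'

```text
clock: 1.4
tcp_pos: [0.4015, -0.0017, 0.2304]
tcp_rot: [-0.501, 0.502, 0.498, -0.499]
ft_force: [0.6, 0.8, 0.6]
finger_gap: 0.0855
```

```bash
python3 - <<'E'
from h import *
f=grab('wrist');save(f,'w1.png',s=1.5);print(f['state']['tcp_pos'],f['state']['joint_vel'].max())
E
```

```text
[ 0.40152075 -0.00174494  0.23040439] 0.07273117516534186
```

View pics/w1.png

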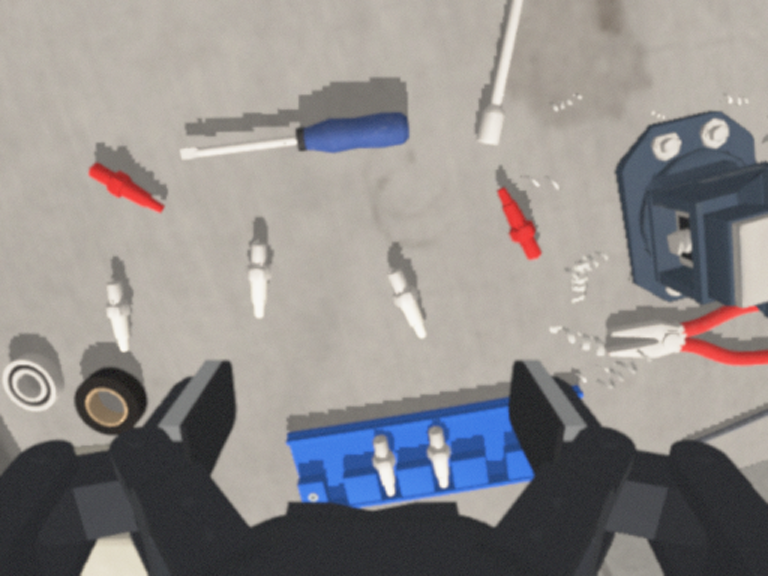

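```bash
python3 - <<'E'
from h import *
f=pickle.load(open('wrist.pkl','rb'))
save(f,'w1a.png',(150,150,300,235),5);save(f,'w1b.png',(180,240,400,340),3.6)
E
```

```text
(no output)
```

View pics/w1a.png

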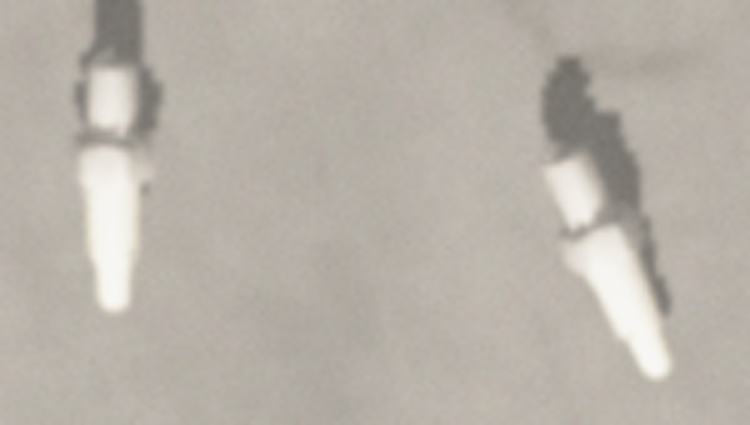

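View pics/w1b.png

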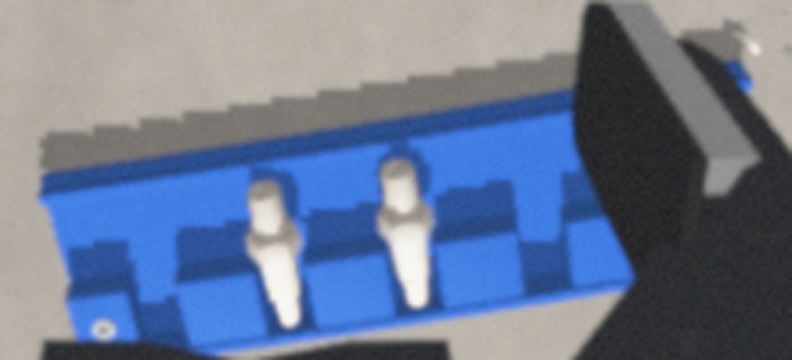

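```bash
python3 - <<'E'
from h import *
f=pickle.load(open('wrist.pkl','rb'))
for t,b in [((281.4,225.4),(262.6,182.6)),((173,212.4),(172.2,163.6))]:
    P=at(f,*t,.009);Q=at(f,*b,.009);d=P-Q;L=np.linalg.norm(d);print(P,Q,L,np.degrees(np.arctan2(d[1],d[0])),'grip',(P-d/L*45))
# seated plugs, z 15 ; tail top & tip
for t,b in [((290,325),(262,185)),((418,305),(397,163))]:
    P=at(f,180+t[0]/3.6,240+t[1]/3.6,.015);Q=at(f,180+b[0]/3.6,240+b[1]/3.6,.015);d=P-Q;L=np.linalg.norm(d);print(P,Q,L,np.degrees(np.arctan2(d[1],d[0])),'nose',P-17*d/L/1000,'grip',(P-d/L*45/1000))
E
```

```text
[0.49146826 0.03855739 0.009     ] [0.43533931 0.01447924 0.009     ] 0.0610754949368587 23.218315148879384 grip [-4.08639532e+01 -1.77020491e+01  9.00000000e-03]
[ 0.47334476 -0.0965288   0.009     ] [ 0.4112483  -0.09279424  0.009     ] 0.06220865617817122 -3.441693469013717 grip [-4.44454936e+01  2.60494564e+00  9.00000000e-03]
[0.65014901 0.01342489 0.015     ] [0.58471827 0.00248939 0.015     ] 0.06633827743474988 9.488208817185258 nose [0.63338158 0.01062254 0.015     ] grip [0.60576463 0.00600689 0.015     ]
[0.64104883 0.06312011 0.015     ] [0.57560073 0.05220159 0.015     ] 0.06635260572279161 9.471266649053828 nose [0.62428057 0.06032271 0.015     ] grip [0.59666226 0.05571523 0.015     ]
```

```bash
python3 - <<'E'
from h import *
print(rows([.450,.0208,.08],np.radians(113.2))[:2])
f=pickle.load(open('wrist.pkl','rb'))
print(at(f,518/1.5,222/1.5,.009))
E
```

```text
(array([ 0.026 ,  0.1877, -0.0621]), np.float64(-0.2604))
[0.39354094 0.11129618 0.009     ]
```

Call:
play_rows --series '[{"x":0.026,"y":0.188,"z":-0.062,"turn":-0.26,"hand":60},{"x":0.026,"y":0.188,"z":-0.062,"turn":-0.26,"hand":60},{"x":0.026,"y":0.188,"z":-0.062,"turn":-0.26,"hand":60},{"x":0.026,"y":0.188,"z":-0.062,"turn":-0.26,"hand":60},{"x":0.026,"y":0.188,"z":-0.062,"turn":-0.26,"hand":60},{"x":0.026,"y":0.188,"z":-0.062,"turn":-0.26,"hand":60},{"x":0.026,"y":0.188,"z":-0.062,"turn":-0.26,"hand":60}]'

```text
clock: 2.03
tcp_pos: [0.4492, 0.0232, 0.0811]
tcp_rot: [0.388, -0.388, -0.591, 0.591]
ft_force: [-0.0, 1.0, -0.0]
finger_gap: 0.0509
```

```bash
python3 - <<'E'
from h import *
f=grab('wrist');save(f,'w2.png',s=1.5);print(f['state']['tcp_pos'],f['state']['finger_gap'],rows([.45,.0208,.003],np.radians(113.2))[:2])
E
```

```text
[0.44917735 0.02315218 0.08113536] 0.05087574566143003 (array([-0.0022,  0.0986,  0.0012]), np.float64(0.0024))
```

View pics/w2.png

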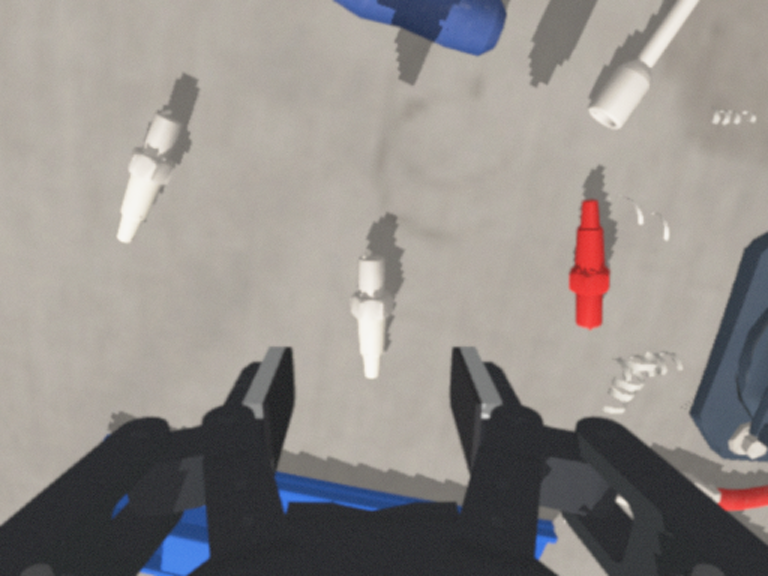

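```bash
python3 - <<'E'
from h import *
f=pickle.load(open('wrist.pkl','rb'))
P=at(f,372/1.5,377/1.5,.007);Q=at(f,371/1.5,257/1.5,.010);d=(P-Q)[:2];L=np.linalg.norm(d);u=d/L;G=Q[:2]+u*.016;G2=P[:2]-u*.045
a=np.degrees(np.arctan2(u[1],u[0]));print(P,Q,L,a,G,G2)
g=(G+G2)/2;print(g,rows([*g,.003],np.radians(90+a))[:2])
E
```

```text
[0.49072099 0.03995366 0.007     ] [0.43204303 0.01397549 0.01      ] 0.06417139461574577 23.880153753180455 [0.44667334 0.02045268] [0.44957324 0.02173654]
[0.44812329 0.02109461] (array([-0.0009,  0.0986,  0.0032]), np.float64(-0.0052))
```

Call:
play_rows --series '[{"x":-0.001,"y":0.05,"z":0.003,"turn":-0.005,"hand":60},{"x":-0.001,"y":0.08,"z":0.003,"turn":-0.005,"hand":60},{"x":-0.001,"y":0.0965,"z":0.003,"turn":-0.005,"hand":60},{"x":-0.001,"y":0.0965,"z":0.003,"turn":-0.005,"hand":60},{"x":-0.001,"y":0.0965,"z":0.003,"turn":-0.005,"hand":60}]'

```text
clock: 2.5
tcp_pos: [0.4483, 0.0206, 0.0044]
tcp_rot: [-0.385, 0.387, 0.593, -0.592]
ft_force: [0.3, -0.2, -0.1]
finger_gap: 0.0513
```

```bash
python3 - <<'E'
from h import *
f=grab('wrist');save(f,'w3.png',s=1.5);print(f['state']['tcp_pos'],f['state']['ft_force'],rows([.4481,.0211,.004],np.radians(113.9))[:2])
E
```

```text
[0.44833404 0.02060043 0.0043663 ] [ 0.32595065 -0.22748806 -0.14896794] (array([0.0011, 0.001 , 0.0008]), np.float64(-0.0008))
```

View pics/w3.png

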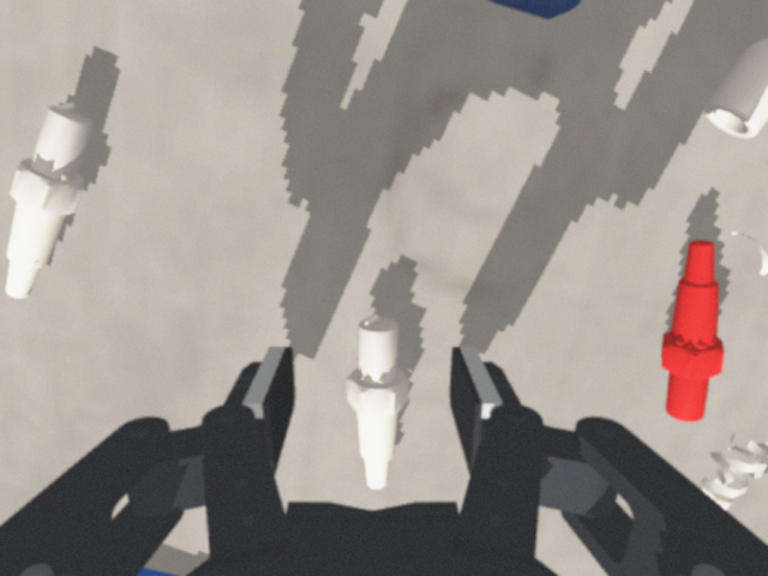

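Call:
play_rows --series '[{"x":0,"y":0,"z":0,"turn":0,"hand":10},{"x":0,"y":0,"z":0,"turn":0,"hand":10},{"x":0,"y":0,"z":0,"turn":0,"hand":10},{"x":0,"y":0,"z":0,"turn":0,"hand":10},{"x":0,"y":0,"z":0,"turn":0,"hand":10}]' --squeeze 40

```text
clock: 2.97
tcp_pos: [0.4489, 0.0206, 0.0042]
tcp_rot: [-0.385, 0.387, 0.593, -0.592]
ft_force: [-2.5, -0.1, 10.4]
finger_gap: 0.0168
```

```bash
python3 - <<'E'
from h import *
f=grab('wrist');save(f,'w4.png',s=1.5);print(f['state']['tcp_pos'],f['state']['ft_force'],f['state']['finger_gap'])
E
```

```text
[0.44888672 0.02064397 0.00424572] [-2.45023032 -0.06497838 10.39915788] 0.016815849345684378
```

View pics/w4.png

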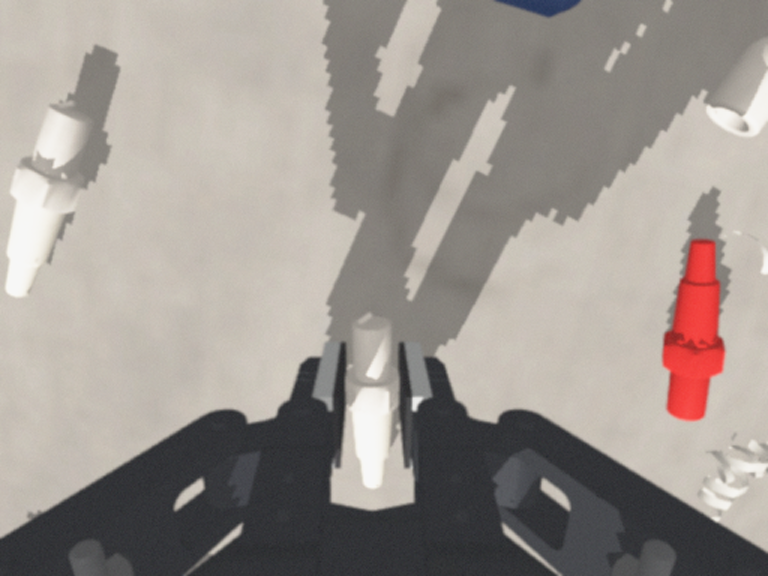

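Call:
play_rows --series '[{"x":0,"y":-0.02,"z":0,"turn":0,"hand":10},{"x":0,"y":-0.06,"z":0,"turn":0,"hand":10},{"x":0,"y":-0.11,"z":0,"turn":0,"hand":10},{"x":0,"y":-0.12,"z":0,"turn":0,"hand":10},{"x":0,"y":-0.12,"z":0,"turn":0,"hand":10}]'

```text
clock: 3.43
tcp_pos: [0.4505, 0.0204, 0.1019]
tcp_rot: [-0.384, 0.388, 0.594, -0.591]
ft_force: [0.2, 0.6, -1.0]
finger_gap: 0.0172
```

```bash
python3 - <<'E'
from h import *
f=grab('wrist');save(f,'w5.png',s=1.5);save(f,'w5c.png',(190,190,310,290),6);print(f['state']['tcp_pos'],f['state']['ft_force'],f['state']['finger_gap'])
E
```

```text
[0.45050083 0.02043892 0.10194689] [ 0.21101559  0.60539263 -0.95190809] 0.017195711730325046
```

View pics/w5.png

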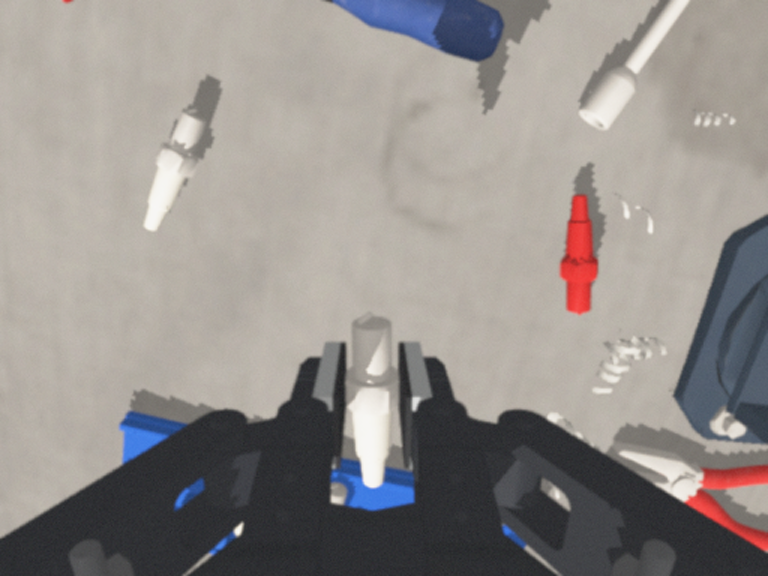

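View pics/w5c.png

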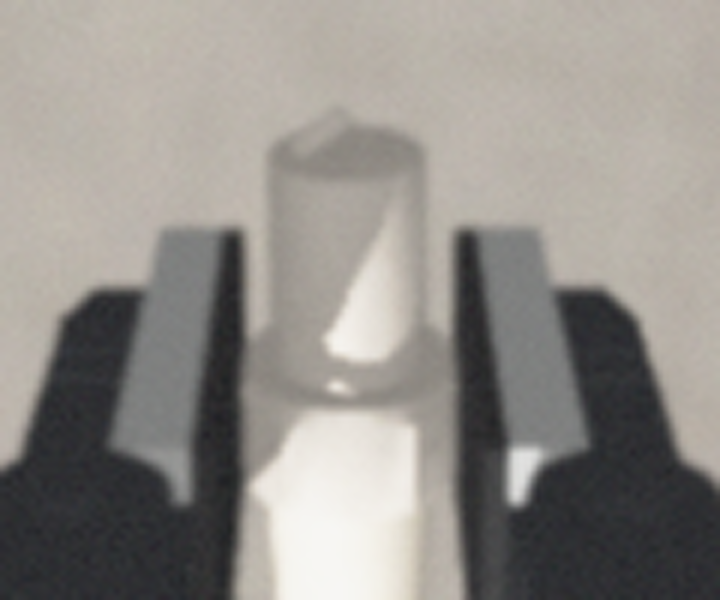

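```bash
python3 - <<'E'
from h import *
f=pickle.load(open('wrist.pkl','rb'));s=f['state'];M=rows([0,0,0],0,s)[2]
z=.1068
Q=at(f,247.7,215,z);P=at(f,248,323.5,z)
for p in(Q,P):print(M.T@(p-s['tcp_pos']))
# same for the seated-plug and original view for check; tray edges from w5? 
# target view pose above tray: 
print(rows([.50,.08,.17],np.radians(99.5))[:2])
E
```

```text
[-0.00130688 -0.00495559  0.01763258]
[-0.00113803 -0.00457201 -0.04562273]
(array([ 0.042 , -0.0872, -0.0886]), np.float64(0.1595))
```

```bash
python3 - <<'E'
from h import *
print(rows([.63,.06,.20],np.radians(99.5))[:2])
E
```

```text
(array([-0.0467, -0.1241, -0.2273]), np.float64(0.1595))
```

Call:
play_rows --series '[{"x":0,"y":-0.04,"z":0,"turn":0,"hand":10},{"x":-0.02,"y":-0.08,"z":-0.04,"turn":0.08,"hand":10},{"x":-0.046,"y":-0.124,"z":-0.227,"turn":0.16,"hand":10},{"x":-0.046,"y":-0.124,"z":-0.227,"turn":0.16,"hand":10},{"x":-0.046,"y":-0.124,"z":-0.227,"turn":0.16,"hand":10},{"x":-0.046,"y":-0.124,"z":-0.227,"turn":0.16,"hand":10},{"x":-0.046,"y":-0.124,"z":-0.227,"turn":0.16,"hand":10},{"x":-0.046,"y":-0.124,"z":-0.227,"turn":0.16,"hand":10},{"x":-0.046,"y":-0.124,"z":-0.227,"turn":0.16,"hand":10}]'

```text
clock: 4.23
tcp_pos: [0.6269, 0.0605, 0.1952]
tcp_rot: [0.458, -0.456, -0.538, 0.541]
ft_force: [0.6, -0.1, -0.5]
finger_gap: 0.0171
```

```bash
python3 - <<'E'
from h import *
f=grab('wrist');save(f,'w6.png',s=1.5);pickle.dump(f,open('w6.pkl','wb'));print(f['state']['tcp_pos'],f['state']['ft_force'],f['state']['finger_gap'])
E
```

```text
[0.6268917  0.06048237 0.19515914] [ 0.58073975 -0.08552633 -0.5104722 ] 0.01713910960656179
```

View pics/w6.png

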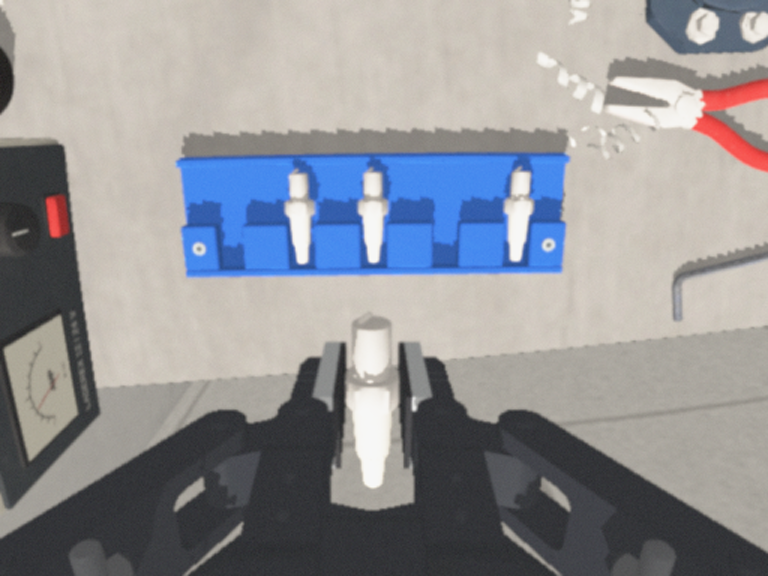

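```bash
python3 - <<'E'
from h import *
f=pickle.load(open('w6.pkl','rb'))
save(f,'w6a.png',(115,95,255,190),5.5);save(f,'w6b.png',(245,95,385,190),5.5)
E
```

```text
(no output)
```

View pics/w6a.png

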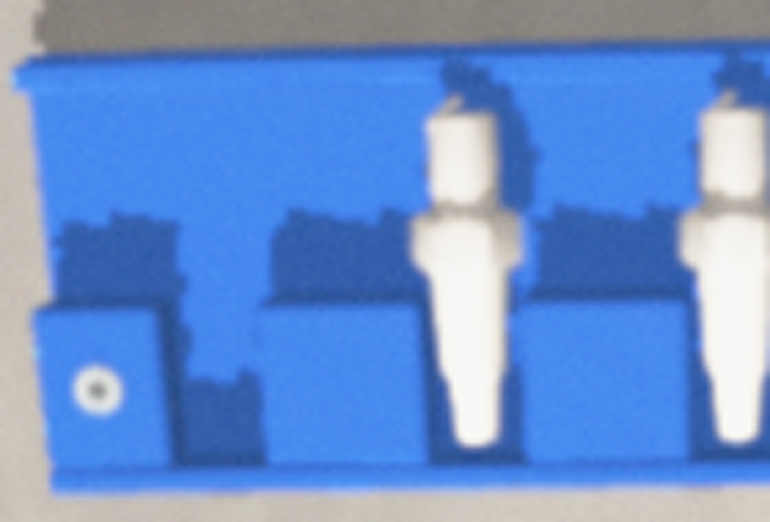

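View pics/w6b.png

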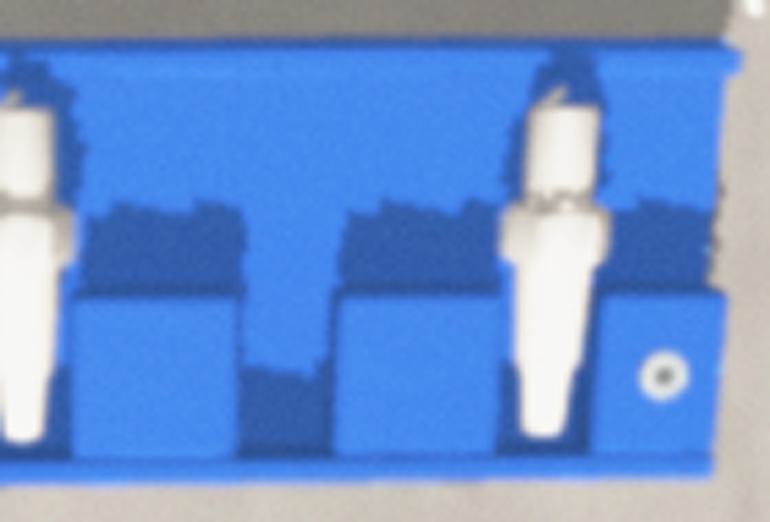

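```bash
python3 - <<'E'
from h import *
f=pickle.load(open('w6.pkl','rb'));s=f['state']
A=lambda x,y:at(f,115+x/5.5,95+y/5.5,.018)[:2]
B=lambda x,y:at(f,245+x/5.5,95+y/5.5,.018)[:2]
n2=[B(237,297),B(335,297),B(237,457),B(333,457)]
n5=[A(160,305),A(262,303),A(170,465),A(266,463)]
nn={}
for n,c in(('n2',n2),('n5',n5)):
    b=(c[0]+c[1])/2;e=(c[2]+c[3])/2;print(n,b,e,np.linalg.norm(e-b),np.degrees(np.arctan2(*(e-b)[::-1])),np.linalg.norm(c[0]-c[1]),np.linalg.norm(c[2]-c[3]))
    nn[n]=(b,e)
d=sum(nn['n5'])/2-sum(nn['n2'])/2;print(np.linalg.norm(d),np.degrees(np.arctan2(*d[::-1]))+90)
# seated: tips z .015 
print('seated tip/tail',[at(f,*p,.015)[:2] for p in[(115+478/5.5,95+440/5.5),(115+460/5.5,95+118/5.5),(245+541/5.5,95+433/5.5),(245+562/5.5,95+112/5.5)]])
E
```

```text
n2 [0.60252369 0.10647373] [0.63284333 0.11267988] 0.030948288091392686 11.568127970065838 0.01835046486675576 0.018448644702088627
n5 [ 0.62794702 -0.03928673] [ 0.65888294 -0.03535197] 0.031185146466351215 7.248566254960319 0.01946756159753172 0.018807581144641213
0.1491327877463739 9.935571988371706
seated tip/tail [array([0.64677745, 0.01343412]), array([0.5867511 , 0.00244883]), array([0.62061655, 0.16144581]), array([0.56049884, 0.15042539])]
```

```bash
python3 - <<'E'
from h import *
print(rows([.5852,.1053,.05],np.radians(100))[:2])
E
```

```text
(array([0.0638, 0.1823, 0.0409]), np.float64(-0.0062))
```

Call:
play_rows --series '[{"x":0.064,"y":0.03,"z":0.041,"turn":-0.006,"hand":10},{"x":0.064,"y":0.03,"z":0.041,"turn":-0.006,"hand":10},{"x":0.064,"y":0.1,"z":0.041,"turn":-0.006,"hand":10},{"x":0.064,"y":0.182,"z":0.041,"turn":-0.006,"hand":10},{"x":0.064,"y":0.182,"z":0.041,"turn":-0.006,"hand":10},{"x":0.064,"y":0.182,"z":0.041,"turn":-0.006,"hand":10},{"x":0.064,"y":0.182,"z":0.041,"turn":-0.006,"hand":10}]'

```text
clock: 4.87
tcp_pos: [0.5844, 0.1051, 0.0507]
tcp_rot: [0.456, -0.453, -0.54, 0.543]
ft_force: [-0.0, -0.1, 0.8]
finger_gap: 0.0169
```

```bash
python3 - <<'E'
from h import *
f=grab('wrist');save(f,'w7.png',s=1.5);save(f,'w7c.png',(190,190,310,340),4);print(f['state']['tcp_pos'],f['state']['ft_force'],f['state']['finger_gap'])
print(rows([.5852,.1053,.0105],np.radians(100))[:2])
E
```

```text
[0.58436209 0.10513261 0.05071953] [-0.01928421 -0.05505818  0.77489236] 0.01687329690284637
(array([0.0004, 0.0532, 0.0022]), np.float64(-0.0004))
```

View pics/w7.png

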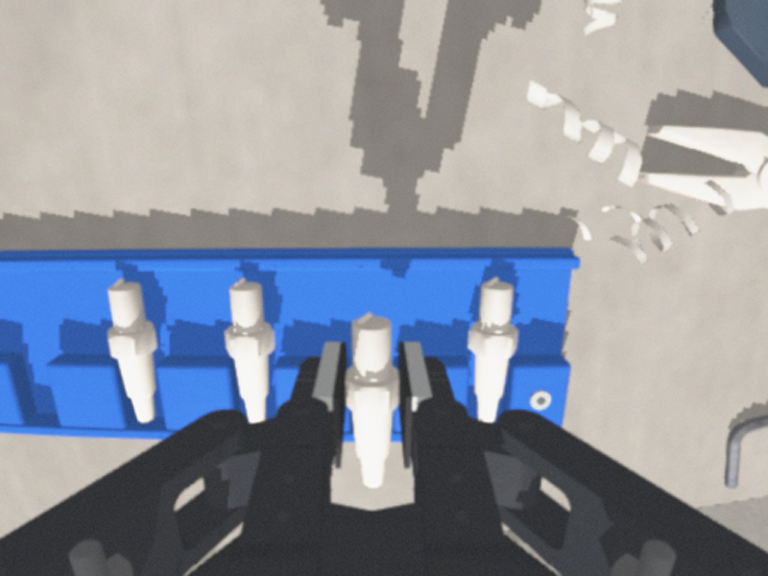

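View pics/w7c.png

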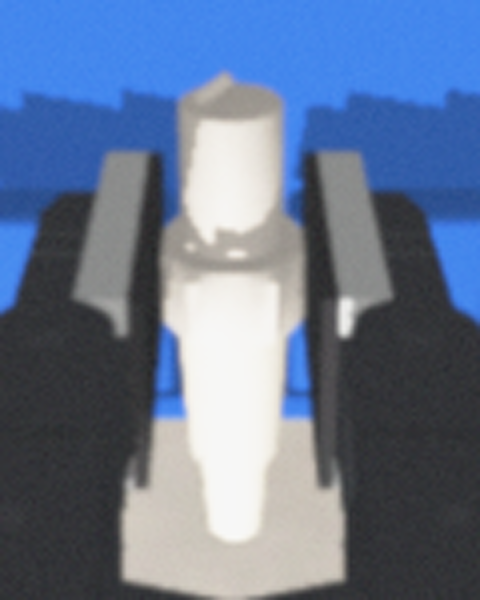

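```bash
python3 - <<'E'
from h import *
r=rows([.5852,.1053,.0105],np.radians(100));print(r)
E
```

```text
(array([0.0004, 0.0532, 0.0022]), np.float64(-0.0004), array([[-1.73055852e-01, -1.28916986e-03, -9.84911169e-01],
       [ 9.84912004e-01, -9.50512622e-05, -1.73055874e-01],
       [ 1.29481367e-04, -9.99999165e-01,  1.28616805e-03]]))
```

```bash
python3 - <<'E'
from h import *
s=arm.read_state();print(s['clock'],s['tcp_pos'],s['joint_vel'])
g=arm.grab_frame('top');s=arm.read_state();print(s['clock'],s['tcp_pos'],s['joint_vel'])
g=arm.grab_frame('top');s=arm.read_state();print(s['clock'],s['tcp_pos'])
E
```

```text
4.9167 [0.58707941 0.10528093 0.05305238] [-0.00087923 -0.03469831  0.05139653 -0.00042599 -0.00070271 -0.00085472]
4.9667 [0.58883967 0.10538634 0.05450331] [ 0.00159227 -0.02010351  0.02572018 -0.00623725  0.00053424  0.0001545 ]
5.0167 [0.58973914 0.10543914 0.05519521]
```

```bash
python3 - <<'E'
from h import *
for i in range(3):
  g=arm.grab_frame('top');
s=arm.read_state();print(s['clock'],s['tcp_pos'])
print(rows([.5852,.1053,.0105],np.radians(100))[:2])
E
```

```text
5.1667 [0.58967596 0.10560165 0.05486703]
(array([0.0006, 0.0554, 0.0058]), np.float64(-0.0002))
```

Call:
play_rows --series '[{"x":0.0006,"y":0,"z":0.0058,"turn":0,"hand":10},{"x":0.0006,"y":0.015,"z":0.0058,"turn":0,"hand":10},{"x":0.0006,"y":0.03,"z":0.0058,"turn":0,"hand":10},{"x":0.0006,"y":0.04,"z":0.0058,"turn":0,"hand":10},{"x":0.0006,"y":0.048,"z":0.0058,"turn":0,"hand":10},{"x":0.0006,"y":0.055,"z":0.0058,"turn":0,"hand":10},{"x":0.0006,"y":0.055,"z":0.0058,"turn":0,"hand":10},{"x":0.0006,"y":0.055,"z":0.0058,"turn":0,"hand":10},{"x":0.0006,"y":0.055,"z":0.0058,"turn":0,"hand":10}]'

```text
clock: 5.92
tcp_pos: [0.5832, 0.1053, 0.0101]
tcp_rot: [-0.454, 0.455, 0.542, -0.542]
ft_force: [-5.1, -0.6, 15.8]
finger_gap: 0.0169
```

```bash
python3 - <<'E'
from h import *
f=grab('wrist');save(f,'w8.png',s=1.5);print(f['state']['tcp_pos'],f['state']['ft_force'],f['state']['finger_gap'])
s=arm.read_state();print(s['tcp_pos'],s['ft_force'])
E
```

```text
[0.58317765 0.10531881 0.01006743] [-5.09100812 -0.5999961  15.78608404] 0.016897556223267135
[0.58320134 0.10532046 0.01011334] [-6.09910795  0.28770202 15.45861648]
```

View pics/w8.png

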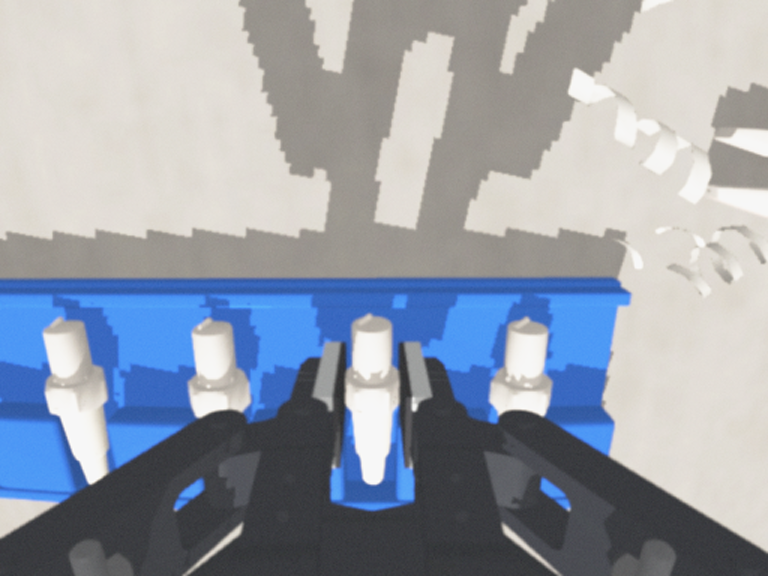

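Call:
play_rows --series '[{"x":0,"y":0,"z":0,"turn":0,"hand":36},{"x":0,"y":0,"z":0,"turn":0,"hand":36},{"x":0,"y":0,"z":0,"turn":0,"hand":36},{"x":0,"y":-0.03,"z":0,"turn":0,"hand":36},{"x":0,"y":-0.08,"z":0,"turn":0,"hand":36},{"x":0,"y":-0.12,"z":0,"turn":0,"hand":36},{"x":0,"y":-0.15,"z":0,"turn":0,"hand":36}]'

```text
clock: 6.55
tcp_pos: [0.5841, 0.1053, 0.1307]
tcp_rot: [-0.454, 0.455, 0.542, -0.541]
ft_force: [0.5, -0.3, -0.3]
finger_gap: 0.031
```

```bash
python3 - <<'E'
from h import *
f=grab('wrist');save(f,'w9.png',s=1.5);
for i in range(3): arm.grab_frame('top')
print(arm.read_state()['tcp_pos'],rows([.435,-.094,.16],np.radians(86.5))[:2])
E
```

```text
[0.58361997 0.10529249 0.12861574] (array([-0.2131, -0.0395,  0.2261]), np.float64(0.1499))
```

View pics/w9.png

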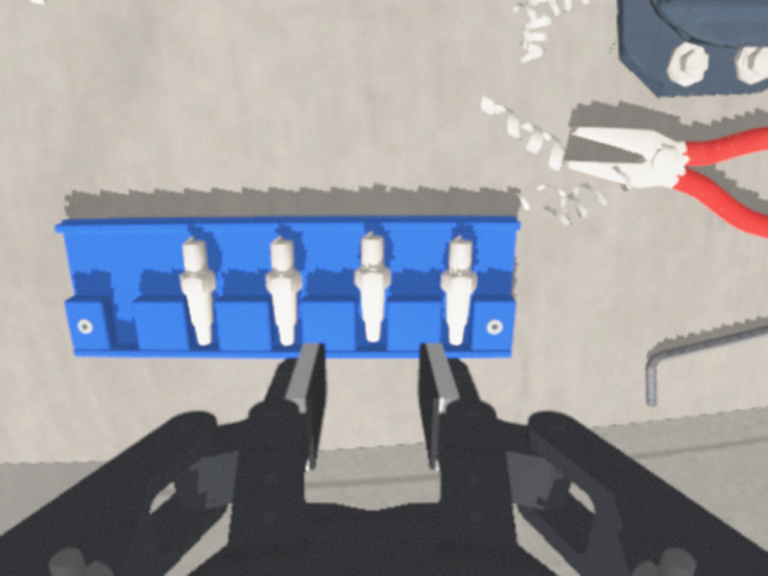

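```bash
python3 - <<'E'
from h import *
f=pickle.load(open('wrist.pkl','rb'));D=f['range_z'];M=T(f)
for n,(tu,tv),(eu,ev) in [('n4',(194,248),(204,338)),('n3',(282,248),(287,338)),('n2',(372,244),(373,334)),('n1',(461,248),(457,336))]:
    z=[]
    for t in np.linspace(0.0,1,9):
        u=(tu+(eu-tu)*t)/1.5;v=(tv+(ev-tv)*t)/1.5
        z.append((M[:3,:3]@(ray(f,u,v)*D[int(round(v)),int(round(u))])+M[:3,3])[2]*1000)
    P=at(f,eu/1.5,(ev+5)/1.5,.015);print(n,np.round(z,1),P)
E
```

```text
n4 [22.1 21.3 21.9 24.5 24.5 21.4 22.  20.6 19.1] [0.64711848 0.01251332 0.015     ]
n3 [21.4 22.  21.  24.3 24.2 22.  20.8 20.1 18.7] [0.63799187 0.06217643 0.015     ]
n2 [21.6 22.1 20.8 23.8 23.1 22.3 21.5 19.1 18.3] [0.62637702 0.11231883 0.015     ]
n1 [21.7 21.7 21.3 23.8 25.1 22.5 21.5 18.9 19.2] [0.61905128 0.16193136 0.015     ]
```

```bash
python3 - <<'E'
from h import *
print(arm.read_state()['tcp_pos'],rows([.427,-.093,.08],np.radians(86.5))[:2])
E
```

```text
[0.58361997 0.10529249 0.12861574] (array([-0.2101,  0.0605,  0.2359]), np.float64(0.1499))
```

Call:
play_rows --series '[{"x":-0.21,"y":0,"z":0.236,"turn":0.15,"hand":60},{"x":-0.21,"y":0,"z":0.236,"turn":0.15,"hand":60},{"x":-0.21,"y":0,"z":0.236,"turn":0.15,"hand":60},{"x":-0.21,"y":0,"z":0.236,"turn":0.15,"hand":60},{"x":-0.21,"y":0.06,"z":0.236,"turn":0.15,"hand":60},{"x":-0.21,"y":0.06,"z":0.236,"turn":0.15,"hand":60},{"x":-0.21,"y":0.06,"z":0.236,"turn":0.15,"hand":60},{"x":-0.21,"y":0.06,"z":0.236,"turn":0.15,"hand":60},{"x":-0.21,"y":0.06,"z":0.236,"turn":0.15,"hand":60},{"x":-0.21,"y":0.06,"z":0.236,"turn":0.15,"hand":60}]'

```text
clock: 7.58
tcp_pos: [0.4268, -0.0925, 0.0801]
tcp_rot: [0.515, -0.515, -0.485, 0.484]
ft_force: [1.4, -0.2, 0.0]
finger_gap: 0.0509
```

```bash
python3 - <<'E'
from h import *
for i in range(3): arm.grab_frame('top')
f=grab('wrist');save(f,'w10.png',s=1.5);print(f['state']['tcp_pos'],arm.read_state()['tcp_pos'])
E
```

```text
[ 0.4275158  -0.09232743  0.08069991] [ 0.42742409 -0.09233462  0.08073292]
```

View pics/w10.png

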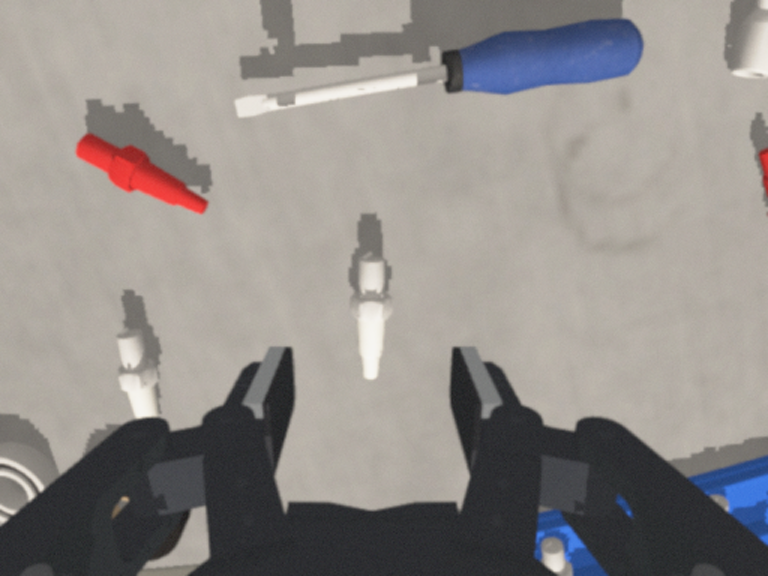

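```bash
python3 - <<'E'
from h import *
f=pickle.load(open('wrist.pkl','rb'))
P=at(f,371/1.5,377/1.5,.007);Q=at(f,372/1.5,257/1.5,.010);d=(P-Q)[:2];L=np.linalg.norm(d);u=d/L;G=Q[:2]+u*.016;G2=P[:2]-u*.045
a=np.degrees(np.arctan2(u[1],u[0]));print(P,Q,L,a,G,G2)
g=(G+G2)/2;print(g,rows([*g,.0055],np.radians(90+a))[:2])
E
```

```text
[ 0.47260546 -0.09644771  0.007     ] [ 0.40866201 -0.09215561  0.01      ] 0.06408733064181904 -3.8401293730269366 [ 0.42462609 -0.09322717] [ 0.42770649 -0.09343394]
[ 0.42616629 -0.09333055] (array([-0.0013,  0.094 ,  0.0016]), np.float64(0.0049))
```

Call:
play_rows --series '[{"x":0,"y":0.05,"z":0.001,"turn":0.004,"hand":60},{"x":0,"y":0.08,"z":0.001,"turn":0.004,"hand":60},{"x":0,"y":0.094,"z":0.001,"turn":0.004,"hand":60},{"x":0,"y":0.094,"z":0.001,"turn":0.004,"hand":60},{"x":0,"y":0.094,"z":0.001,"turn":0.004,"hand":60},{"x":0,"y":0.094,"z":0.001,"turn":0.004,"hand":10},{"x":0,"y":0.094,"z":0.001,"turn":0.004,"hand":10},{"x":0,"y":0.094,"z":0.001,"turn":0.004,"hand":10},{"x":0,"y":0.094,"z":0.001,"turn":0.004,"hand":10},{"x":0,"y":0.094,"z":0.001,"turn":0.004,"hand":10}]' --squeeze 40

```text
clock: 8.62
tcp_pos: [0.4268, -0.0932, 0.0065]
tcp_rot: [-0.516, 0.517, 0.483, -0.482]
ft_force: [-0.5, 0.6, 5.2]
finger_gap: 0.0168
```

```bash
python3 - <<'E'
from h import *
for i in range(2): arm.grab_frame('top')
f=grab('wrist');save(f,'w11.png',s=1.5);print(f['state']['tcp_pos'],f['state']['ft_force'],f['state']['finger_gap'],arm.read_state()['tcp_pos'])
E
```

```text
[ 0.42679882 -0.09316024  0.00646648] [-0.79340236  0.87427972  5.13456559] 0.01736554221030491 [ 0.42683046 -0.09315902  0.00648398]
```

View pics/w11.png

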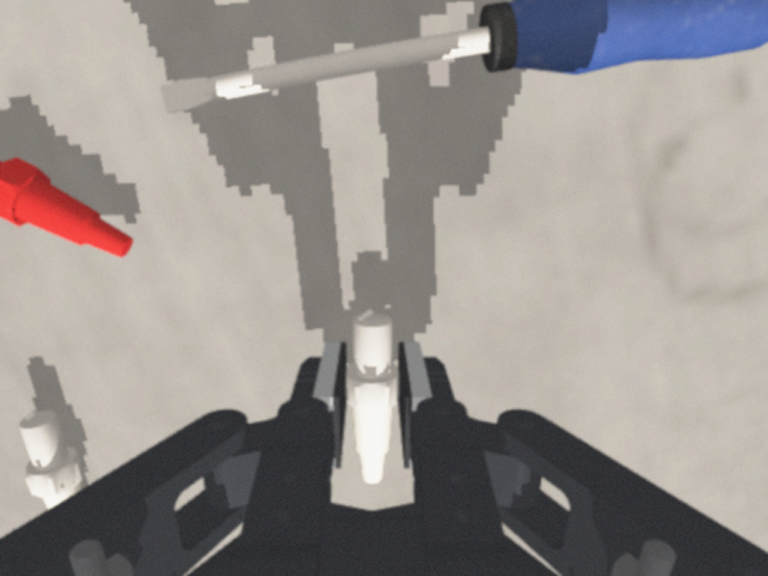

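Call:
play_rows --series '[{"x":0,"y":-0.02,"z":0,"turn":0,"hand":10},{"x":0,"y":-0.06,"z":0,"turn":0,"hand":10},{"x":0,"y":-0.11,"z":0,"turn":0,"hand":10},{"x":0,"y":-0.12,"z":0,"turn":0,"hand":10},{"x":0,"y":-0.12,"z":0,"turn":0,"hand":10}]'

```text
clock: 9.18
tcp_pos: [0.4284, -0.094, 0.1045]
tcp_rot: [-0.514, 0.519, 0.484, -0.482]
ft_force: [0.6, 0.7, -0.3]
finger_gap: 0.0169
```

```bash
python3 - <<'E'
from h import *
for i in range(4): arm.grab_frame('top')
f=grab('wrist');save(f,'w12c.png',(190,190,310,340),4);s=f['state'];print(s['tcp_pos'],s['ft_force'],s['finger_gap'])
print(rows([.66,-.01,.17],np.radians(100))[:2])
E
```

```text
[ 0.42447212 -0.09244997  0.09999005] [-0.38363853  0.33758559  0.34298419] 0.017024575119566964
(array([ 0.1227, -0.0884, -0.2867]), np.float64(-0.1542))
```

View pics/w12c.png

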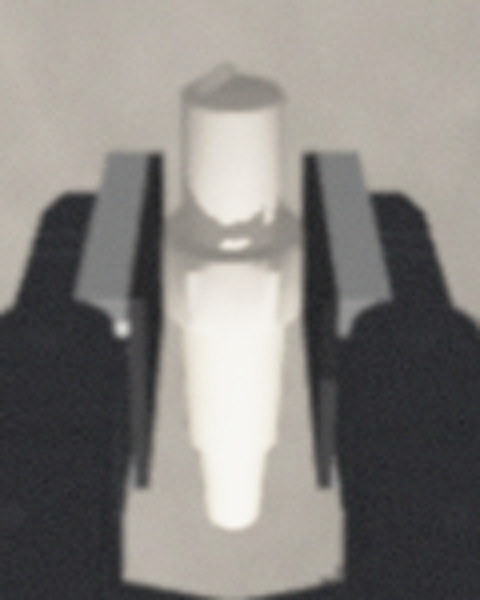

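```bash
python3 - <<'E'
from h import *
f=pickle.load(open('wrist.pkl','rb'));s=f['state'];M=rows([0,0,0],0,s)[2]
z=s['tcp_pos'][2]+.0025
for p in (at(f,248.5,212.5,z),at(f,248.2,321.5,z)):print(M.T@(p-s['tcp_pos']))
E
```

```text
[-0.00074123 -0.0024627   0.01731684]
[-0.00084318 -0.00260227 -0.04655527]
```

```bash
python3 - <<'E'
from h import *
f=pickle.load(open('top.pkl','rb'));D=f['range_z'];M=T(f)
P=[M[:3,:3]@(ray(f,u,v)*D[v,u])+M[:3,3] for v in range(60,165,2) for u in range(275,370,2) if D[v,u]>0]
P=np.array(P);P=P[P[:,2]>.04];print(P.min(0),P.max(0))
n=P[np.argsort(-P[:,1])[:6]];print(n)
print(arm.read_state()['tcp_pos'],rows([.611,-.0424,.06],np.radians(100))[:2])
E
```

```text
[ 0.58550842 -0.3580535   0.04077413] [ 0.86104779 -0.13142236  0.13554444]
[[ 0.77391136 -0.13142236  0.0689134 ]
 [ 0.77902647 -0.13149613  0.06978133]
 [ 0.77166142 -0.13189218  0.06126633]
 [ 0.76916845 -0.13232711  0.05403626]
 [ 0.79185265 -0.13298721  0.0530586 ]
 [ 0.79690019 -0.13303376  0.05430334]]
[ 0.42434971 -0.09238924  0.09981336] (array([ 0.0781,  0.0492, -0.2287]), np.float64(-0.1542))
```

Call:
play_rows --series '[{"x":0.078,"y":0,"z":-0.229,"turn":-0.154,"hand":10},{"x":0.078,"y":0,"z":-0.229,"turn":-0.154,"hand":10},{"x":0.078,"y":0,"z":-0.229,"turn":-0.154,"hand":10},{"x":0.078,"y":0,"z":-0.229,"turn":-0.154,"hand":10},{"x":0.078,"y":0,"z":-0.229,"turn":-0.154,"hand":10},{"x":0.078,"y":0.049,"z":-0.229,"turn":-0.154,"hand":10},{"x":0.078,"y":0.049,"z":-0.229,"turn":-0.154,"hand":10},{"x":0.078,"y":0.049,"z":-0.229,"turn":-0.154,"hand":10},{"x":0.078,"y":0.049,"z":-0.229,"turn":-0.154,"hand":10}]'

```text
clock: 10.18
tcp_pos: [0.6112, -0.0429, 0.0612]
tcp_rot: [0.456, -0.454, -0.541, 0.542]
ft_force: [0.1, 0.2, 0.1]
finger_gap: 0.0167
```

```bash
python3 - <<'E'
from h import *
for i in range(4): arm.grab_frame('top')
f=grab('wrist');save(f,'w13.png',s=1.5);save(f,'w13c.png',(190,190,310,340),4);s=f['state'];print(s['tcp_pos'],s['ft_force'],s['finger_gap'])
print(rows([.611,-.0424,.0125],np.radians(100))[:2])
E
```

```text
[ 0.61318625 -0.04343321  0.0635498 ] [ 0.02694379  0.68481504 -0.20992959] 0.016920561117085384
(array([0.0018, 0.0637, 0.0026]), np.float64(-0.0004))
```

View pics/w13.png

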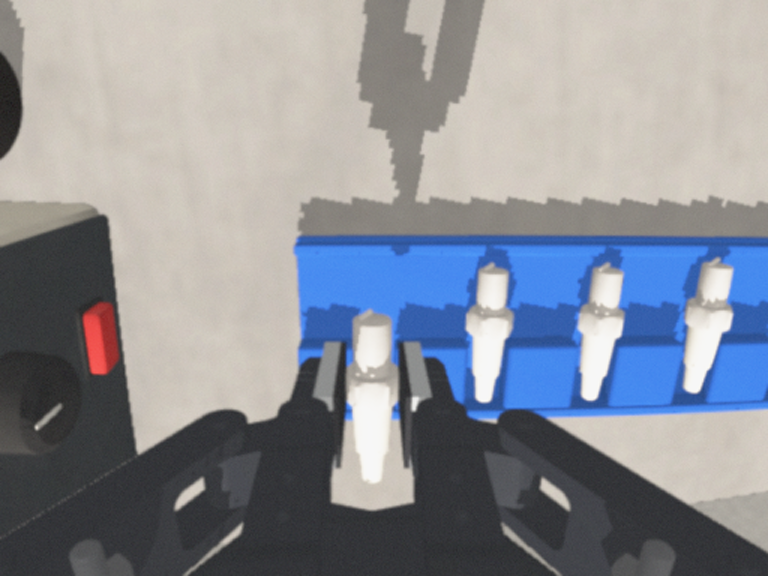

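View pics/w13c.png

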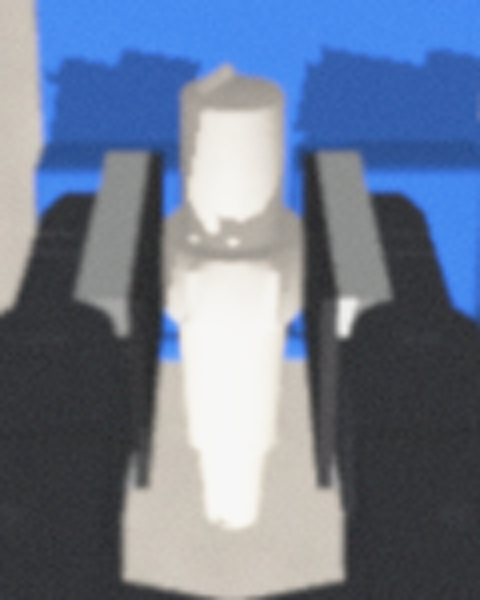

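Call:
play_rows --series '[{"x":0.0015,"y":0.01,"z":0.001,"turn":0,"hand":10},{"x":0.0015,"y":0.02,"z":0.001,"turn":0,"hand":10},{"x":0.0015,"y":0.035,"z":0.001,"turn":0,"hand":10},{"x":0.0015,"y":0.045,"z":0.001,"turn":0,"hand":10},{"x":0.0015,"y":0.055,"z":0.001,"turn":0,"hand":10},{"x":0.0015,"y":0.063,"z":0.001,"turn":0,"hand":10},{"x":0.0015,"y":0.063,"z":0.001,"turn":0,"hand":10},{"x":0.0015,"y":0.063,"z":0.001,"turn":0,"hand":10},{"x":0.0015,"y":0.063,"z":0.001,"turn":0,"hand":10}]'

```text
clock: 11.18
tcp_pos: [0.6112, -0.0418, 0.0124]
tcp_rot: [0.455, -0.454, -0.542, 0.542]
ft_force: [-4.7, -0.1, 11.3]
finger_gap: 0.0171
```

```bash
python3 - <<'E'
from h import *
for i in range(2): arm.grab_frame('top')
f=grab('wrist');save(f,'w14.png',s=1.5);s=f['state'];print(s['tcp_pos'],s['ft_force'],s['finger_gap'])
E
```

```text
[ 0.61123843 -0.04177362  0.01234051] [-3.6580227   0.74202573 10.95574724] 0.01712860471836818
```

View pics/w14.png

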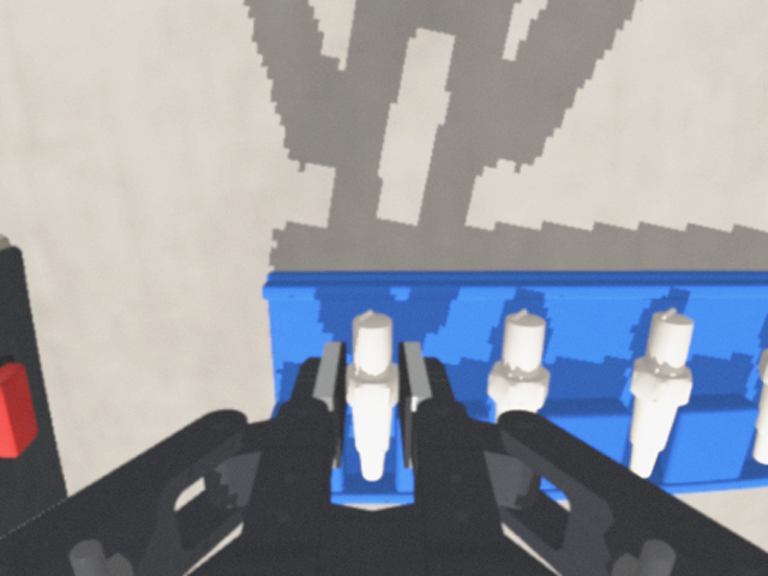

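Aligned with the neighbours and on the floor (11 N at the predicted height). Release and rise.

Call:
play_rows --series '[{"x":0,"y":0,"z":0,"turn":0,"hand":36},{"x":0,"y":0,"z":0,"turn":0,"hand":36},{"x":0,"y":0,"z":0,"turn":0,"hand":36},{"x":0,"y":-0.03,"z":0,"turn":0,"hand":36},{"x":0,"y":-0.08,"z":0,"turn":0,"hand":36},{"x":0,"y":-0.12,"z":0,"turn":0,"hand":36},{"x":0,"y":-0.16,"z":0,"turn":0,"hand":36},{"x":0,"y":-0.2,"z":0,"turn":0,"hand":36},{"x":0.04,"y":-0.22,"z":-0.02,"turn":0,"hand":36}]'

```text
clock: 12.08
tcp_pos: [0.623, -0.0124, 0.1917]
tcp_rot: [-0.454, 0.458, 0.54, -0.54]
ft_force: [1.8, 0.7, -0.4]
finger_gap: 0.0309
```

```bash
python3 - <<'E'
from h import *
for i in range(5): arm.grab_frame('top')
f=grab('wrist');save(f,'w15.png',s=1.5);g=grab('scene');save(g,'s2.png',(120,150,340,250),3.5);print(f['state']['tcp_pos'],f['state']['ft_force'])
E
```

```text
[ 0.62129807 -0.00752104  0.18660561] [-0.29192307  0.41741762 -0.6454335 ]
```

View pics/w15.png

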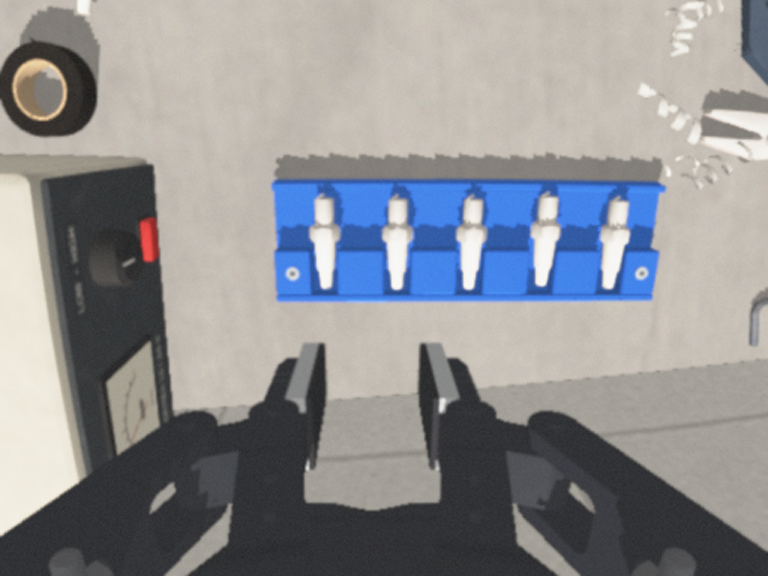

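View pics/s2.png

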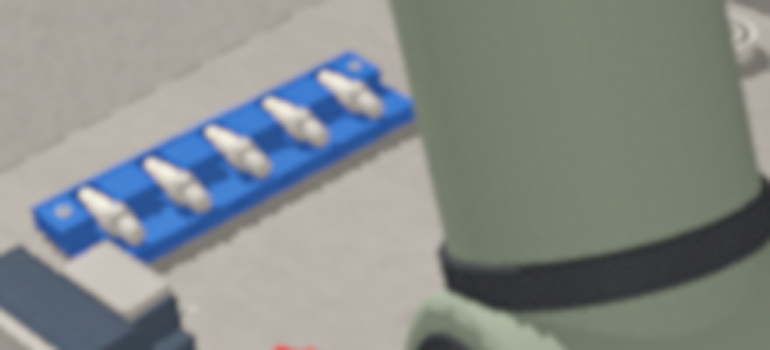

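```bash
python3 - <<'E'
from h import *
f=pickle.load(open('wrist.pkl','rb'));D=f['range_z'];M=T(f)
for n,(tu,tv),(eu,ev) in [('n5',(324,206),(326,282)),('n4',(398,206),(397,284)),('n3',(473,206),(469,284)),('n2',(548,205),(541,280)),('n1',(619,207),(608,284))]:
    z=[]
    for t in np.linspace(0.0,1,8):
        u=(tu+(eu-tu)*t)/1.5;v=(tv+(ev-tv)*t)/1.5
        z.append((M[:3,:3]@(ray(f,u,v)*D[int(round(v)),int(round(u))])+M[:3,3])[2]*1000)
    print(n,np.round(z,1),at(f,eu/1.5,(ev+6)/1.5,.015))
print(arm.finish_job())
E
```

```text
n5 [22.2 22.1 24.5 25.  21.9 22.2 20.5 18.7] [ 0.6552742  -0.03513283  0.015     ]
n4 [21.3 21.3 24.9 24.  21.9 22.  18.3 18.1] [0.64807525 0.01392474 0.015     ]
n3 [21.4 22.4 25.6 24.3 22.2 22.9 19.4 18.2] [0.63929586 0.06367043 0.015     ]
n2 [22.  22.4 25.2 25.4 22.1 20.3 19.8 19.3] [0.62753785 0.11343218 0.015     ]
n1 [21.7 20.9 24.9 24.1 21.2 21.8 18.4 18.5] [0.62191671 0.16273552 0.015     ]
the job is handed in; nothing more can be done
None
```

I put the left and middle loose plugs into the two empty nests, 2 and 5, noses in the slots, and handed the job in at about 12.4 s. I did not touch the spare by the tape roll, the tape, the bearing, the red look-alikes or the plugs already in the tray.

- **Seating:** the last wrist picture shows all five nests filled. Both new plugs lie level, with the same height profile as the plugs already there.
- **Nest 2 is slightly back:** that plug lies about 2 mm nearer the robot than the others, within the 5 mm of lengthways play. Nest 5 lines up with its neighbours.
- **Forces:** the strongest force I read was about 16 N, when the first plug touched the tray floor. I only read the force at the end of each move.
- **Not checked:** I took no final picture of the spare, the bearing or the whole bench.

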